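Set a batten to the flip stop of a saw board

TASK

Make the batten on the saw board ready to be sawn to length: swing the raised flip stop forward and down into its working position, then push the batten flat against the fence and along the fence until its end butts against the stop. Do it all by nudging with the fingertips: the batten is not picked up but stays lying on the board, and the other things are left where they are.

Things in the scene. Friction and masses are not known exactly. Their poses are not given: they have to be found in the camera images.
- sawboard: saw board screwed to the table: grey panel 220 mm deep (x -120 to 100 mm), 420 mm wide (y -210 to 210), 18 mm thick, its top at z = 18 mm, with an aluminium fence along its far side. Origin on the table surface; +x points towards the fence, +y to the left along it, z up
- fence (a point): point on the fence's working face (which faces the robot), at the panel's top, in the middle of the board's width; board frame (60, 0, 18) mm. The fence runs the whole width, is 30 mm thick (x 60 to 90 mm) and stands 40 mm above the panel; a 3 mm saw kerf cuts it at y = -40 mm
- batten: plain straight wooden batten lying loose on the panel before the fence: 30 mm wide (its x), 200 mm long (its y), 18 mm high, about 60 g; origin at the centre of its underside. Against the fence, its origin is 15 mm before the fence face
- batten_end (a point): centre of the batten's left (+y) end face, the one that must meet the stop; 100 mm from the batten's origin, 9 mm above its underside
- stop: flip stop's carriage, clamped fast on the left half of the fence; axes parallel to the board's. Origin: where panel top, fence face and the stop's working face meet; the batten's left end belongs at y = 0 here. Steel block on the fence at y 28 to 68 mm, x -3 to 31 mm; star knob 36 mm across on it, 83 mm above the panel
- hinge (a point): on the flip stop's hinge axis, at the stop's working face; carriage frame (-2, 0, 52) mm; the axis is parallel to the fence (y)
- stop_arm (a joint): angle of the flip stop's arm (rad). 0: fully down before the fence, on its limit. It grows as the arm swings out towards the robot and up; at 3.14 the arm stands upright over the fence, and it starts there, leaning on its back limit (3.2). Light, nearly free hinge: pushed from behind (fence side, +x) towards the robot past about 2.4, it falls to 0 by its own weight
- stop_tip (a point): middle of the free end of the stop's arm, an aluminium bar 24 mm wide, 12 mm thick, 54 mm long, 50 g. In the carriage frame the arm spans y 0 to 24 mm (y = 0 is the working face); down: x -24 to -12 mm, from 4 mm above the panel; raised: x 8 to 20 mm, its top 100 mm above the panel
- offcut: short wooden offcut, 30 x 45 x 18 mm, lying on the saw board's panel near its left front corner; origin at the centre of its underside. Bystander
- dcell: large upright battery (D size), 34 mm across, 61 mm tall, standing on the panel at its left front corner; origin at the centre of its foot. Bystander
- aacell: small upright battery (AA size), 14.5 mm across, 50 mm tall, standing on the table behind the right half of the fence; origin at the centre of its foot. Bystander
- screwdriver: screwdriver lying on the table behind the fence and along it, under 30 mm high; origin under its middle. Bystander
- saw: pull saw, 320 mm long, lying on the table to the right of the saw board; origin below the root of the blade. Bystander
- pliers: pliers, about 170 mm long and 14 mm high, lying on the table to the left of the saw board; origin below the pivot. Bystander
- jar: closed glass jar with steel lid, 56 mm across, 65 mm tall, standing on the table to the left of the saw board; origin at the centre of its foot. Bystander
Mind the look-alikes: they are no part of the job. Of the things like the batten, leave any that is purple; of the rest the larger one is meant.

How it is judged:
On the way, in this order (a step that is already met when the one before it is completed fails the run):
1. the flip stop's arm is swung fully down (value of joint stop_arm below 0.08 rad), for 0.2 s.
2. the batten lies flat against the fence with its end on the stop (value of joint stop_arm below 0.08 rad and x of batten in the frame of sawboard between 0.0425 and 0.048 m and angle between the x axis of batten and the x axis of sawboard, either way round below 0.02 rad and y of batten_end in the frame of stop between -0.0025 and 0.003 m and z of batten in the frame of sawboard below 0.021 m and angle between batten's own z axis and vertical below 0.05 rad), for 0.2 s.
At the end, for the whole second after the job is handed in: The stop arm is down (under 0.08 rad). The batten lies flat on the panel, at rest, its long side on the fence (its middle within 2.5 mm of touching, within 0.02 rad of parallel) and its left end within 2.5 mm of the stop's working face (all of step 2 and linear speed of batten below 0.01 m/s).
It fails at once if the batten is lifted off the board (more than 8 mm) (z of batten in the frame of sawboard above 0.026 m).
It fails at once if the batten is tipped over (angle between batten's own z axis and vertical above 0.35 rad).
It fails at once if one of the other things is shifted by more than 30 mm or knocked over (distance of any of offcut, dcell, aacell, screwdriver, saw, pliers, jar from where it was at the start of the episode above 0.03 m or angle between any of dcell, aacell, jar's own z axis and vertical above 0.6 rad).
It also fails if it takes over 58 s, if anything falls off the work surface, if the arm or the gripper's body presses on something with over 40 N, if the wrist force passes 120 N, or if a joint passes its speed limit or range.

ROBOT

A 7-joint arm with a two-finger parallel gripper is mounted at the origin on the work surface. World frame = base frame: x ahead of the robot, y to its left, z up, the work surface at z = 0. Lengths are in m, angles in rad, forces in N, time in s.
With the tool pointing down it reaches from about 0.425 to 0.875 m from the base axis. Payload 4.7 kg.
Tool frame: the origin (TCP) lies at the very end of the fingers, on their centre line; the grasp point (between the pads) lies 19 mm behind it; z points along the fingers, y is the line along which they close (so a half turn about z gives the same grasp; the last joint's range is limited). The gripper opens to 87 mm and grips with 3 to 60 N. Pads are 19 mm wide; open, the fingers measure 117 mm over their backs; the gripper's body (75 mm by 190 mm) begins 51 mm behind the grasp point.
Start: joints at [-1.315, 0.321, -0.07, 1.45, 0.023, 1.371, -0.057], TCP at [0.156, 0.631, 0.223] pointing down, gripper open.
Joint ranges: [-2.86, 2.86], [-0.3, 2.09], [-1.38, 1.24], [0.06, 2.45], [-1.56, 4.7], [0.09, 2.05], [-2.69, 2.69]. Speed limits (rad/s): [2.57, 2.57, 3.14, 3.14, 3.14, 3.14, 3.14].

INTERFACE

Orientations are given as a rotation vector (axis times angle).
In Python, from bench import ctrl, imaging, ticket gives the robot as it stands.
- The arm moves only by the tool jog_arm, never from a script. Its argument "rows" is text: rows parted by semicolons, each of 7 numbers parted by spaces: the shift along the tool's x, y, z in cm, then the turn, a rotation vector about the tool's x, y, z in rad, then the closure, from -1 (fully open) to 1 (shut), so that 0 is half open. A call has 1 to 5 rows; each row shifts and turns the commanded pose from where the row before left it, along the tool's axes as they then stand; what a row does not reach is not made up. A row lasts 1/8 s, in which the tool goes at most 62.5 mm and 10.7 degrees, less where a joint would pass 70% of its speed; a pose out of reach is approached as far as the arm can. A call with a gripper value outside its range is refused whole. The fingers move at their own pace and stop on an object; "force" is the grip in N (left out, the last holds). Time passes only in rows, so rows that do not move let the fingers close. It gives the time, the measured TCP pose, the force, the opening and the grip force at its end, in the units of the state.
- ctrl.get_state(): the state, without advancing time (a new reading comes with each control period).
- imaging.get_image(name): name is "side" or "top"; returns a dict with "img" (480x640x3 uint8, blue, green, red), "vertical_fov" (degrees; the focal length in pixels is half the picture's height over the tangent of half this angle, whatever the lens; pixels are square), "cx", "cy" (the principal point, pixels), "origin" and "orientation" of the camera in the world. Camera axes: x right, y down, z forward; pixel columns grow to the right and rows downward; lengths in m; the calibration is good to about 2 mm. A picture is of the moment at which its call begins. There is no depth.
- ticket.close_job(): hands the job in; it is judged then, once.
The state is a dict: "time": time; "joint_positions": joint angles; "qd": joint speeds; "joint_torque": joint torques, N m; "position": TCP position; "tool_rot": TCP orientation; "ft_force": force on the tool from outside, world axes, zero at the start; "torque": the same for the moment, N m; "grip_width": opening from 0.0 (shut) to 1.0 (fully open); "grip_force": force on a finger pad.
Only numpy, scipy, OpenCV 4.12 (cv2) and the standard library are available. Lean on these libraries where they do the work, as an engineer would, in place of code of your own. Each camera call takes 0.05 s, during which the arm holds its last target. There are 200 camera calls.

## Working session

There is one attempt and no reset: what is moved stays moved. The work goes in short steps, Python scripts to look and compute and a tool call to move; the robot and the scene stay as the last step left them, time stands still between calls to the robot, and variables do not carry over. Pictures are saved under pics/ and viewed, at most 10 in all, crops included, and the job is handed in when it is done.

Besides the shell and the picture viewer there is one more tool, called after "Emit:" as a command line: name --argument value ..., lists and objects as JSON in quotes. jog_arm: Moves the arm, as the interface text tells. Its arguments: {"type":"object","properties":{"rows":{"type":"string"},"force":{"type":"number"}},"required":["rows"]}

```bash
mkdir -p pics; cat > h.py <<'E'
import numpy as np, cv2
from scipy.spatial.transform import Rotation as R
from bench import ctrl, imaging, ticket
def cam(n):
    d=imaging.get_image(n); o=np.array(d["orientation"],float)
    d["R"]=o if o.shape==(3,3) else (R.from_rotvec(o).as_matrix() if o.size==3 else R.from_quat(o).as_matrix())
    d["f"]=240/np.tan(np.radians(d["vertical_fov"])/2); return d
def ray(d,u,v):
    return np.array(d["origin"]), d["R"]@np.array([(u-d["cx"])/d["f"],(v-d["cy"])/d["f"],1.])
def onz(d,u,v,z):
    o,r=ray(d,u,v); return o+r*(z-o[2])/r[2]
def proj(d,p):
    q=d["R"].T@(np.array(p)-d["origin"]); return q[:2]/q[2]*d["f"]+[d["cx"],d["cy"]]
E
python3 - <<'E'
from h import *
s=ctrl.get_state(); print(s["time"],s["position"],s["tool_rot"],s["grip_width"])
for n in("top","side"):
    d=cam(n); cv2.imwrite(f"pics/{n}0.png",d["img"]); print(n,d["origin"],d["orientation"],d["vertical_fov"],d["cx"],d["cy"])
E
```

```text
0.0 [0.15555941 0.63052954 0.22146208] [-3.78839983e-01 -3.11854144e+00  3.02596286e-03] 1.0016522280925237
top [0.28540269 0.03824024 1.27811682] [-2.16802869  2.13348322 -0.16731628] 42.214234462776126 321.3447899775401 237.5696051992729
side [ 0.09526244 -0.71227484  0.62974871] [-2.09857296  0.5114567  -0.25547493] 50.22525173988194 316.214913402108 245.87979274047694
```

View pics/top0.png

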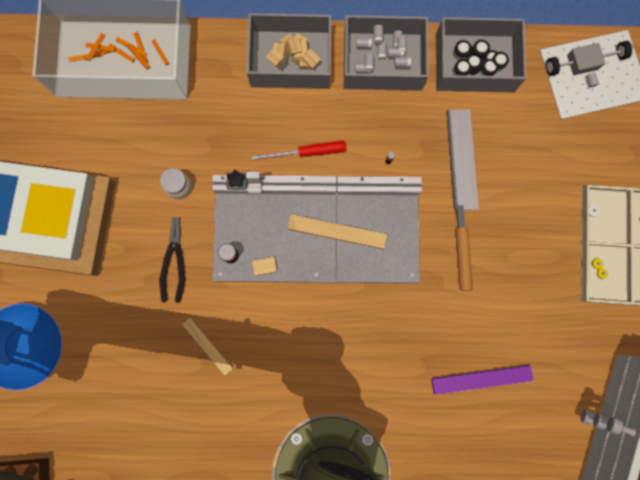

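View pics/side0.png

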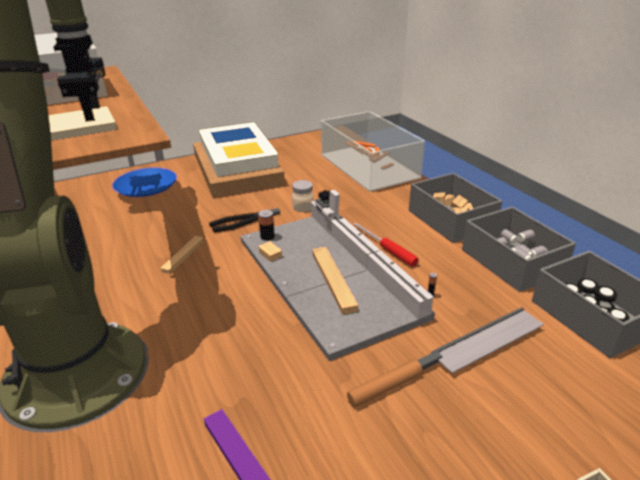

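The top view shows the board (213–421, 177–282), the batten from (288,222) to (386,240), the stop knob at (236,180) and the raised arm near (254,182). The side view agrees with this. The table also has a purple decoy and a smaller loose piece of wood. Next I'll measure.

```bash
python3 - <<'E'
from h import *
t=cam("top"); s=cam("side")
a=cv2.resize(t["img"][165:295,200:430],None,fx=3.4,fy=3.4,interpolation=cv2.INTER_CUBIC)
cv2.imwrite("pics/tc.png",a)
b=cv2.resize(s["img"][180:360,235:445],None,fx=3.3,fy=3.3,interpolation=cv2.INTER_CUBIC); cv2.imwrite("pics/sc.png",b)
for d,n,roi in((t,"top",(195,165,425,290)),(s,"side",(235,180,440,360))):
    h=cv2.cvtColor(d["img"],cv2.COLOR_BGR2HSV); m=cv2.inRange(h,(10,60,120),(30,255,255))
    k=np.zeros_like(m); x0,y0,x1,y1=roi; k[y0:y1,x0:x1]=255; m&=k
    for c in cv2.findContours(m,cv2.RETR_EXTERNAL,cv2.CHAIN_APPROX_NONE)[0]:
        if cv2.contourArea(c)>100:
            bx=cv2.boxPoints(cv2.minAreaRect(c)); print(n,cv2.contourArea(c),bx.round(1).tolist())
            if n=="top": print(np.round([onz(d,*p,.036) for p in bx],4).tolist())
E
```

```text
top 28396.0 [[195.0, 165.0], [424.0, 165.0], [424.0, 289.0], [195.0, 289.0]]
[[0.6128, 0.288, 0.036], [0.6214, -0.1821, 0.036], [0.3665, -0.1799, 0.036], [0.3593, 0.2768, 0.036]]
side 1192.5 [[309.0, 250.10000610351562], [325.79998779296875, 241.39999389648438], [360.8999938964844, 309.5], [344.1000061035156, 318.1000061035156]]
side 300.0 [[255.1999969482422, 249.5], [265.6000061035156, 236.5], [284.0, 251.1999969482422], [273.6000061035156, 264.29998779296875]]
side 6011.0 [[235.0, 221.0], [327.0, 221.0], [327.0, 359.0], [235.0, 359.0]]
side 10311.0 [[235.0, 180.0], [439.0, 180.0], [439.0, 359.0], [235.0, 359.0]]
```

View pics/tc.png

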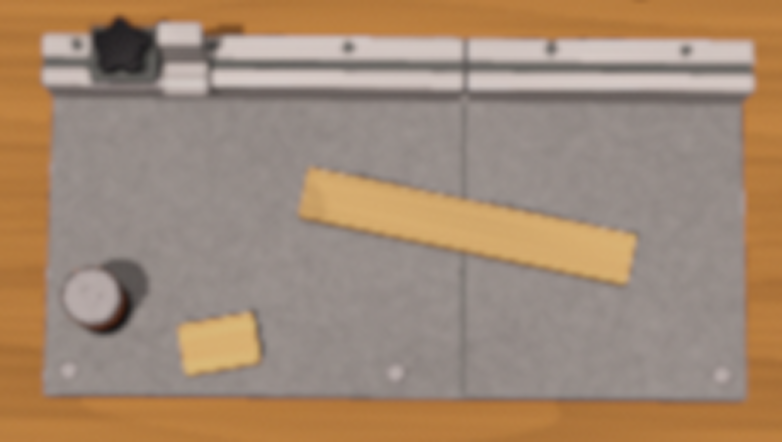

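View pics/sc.png

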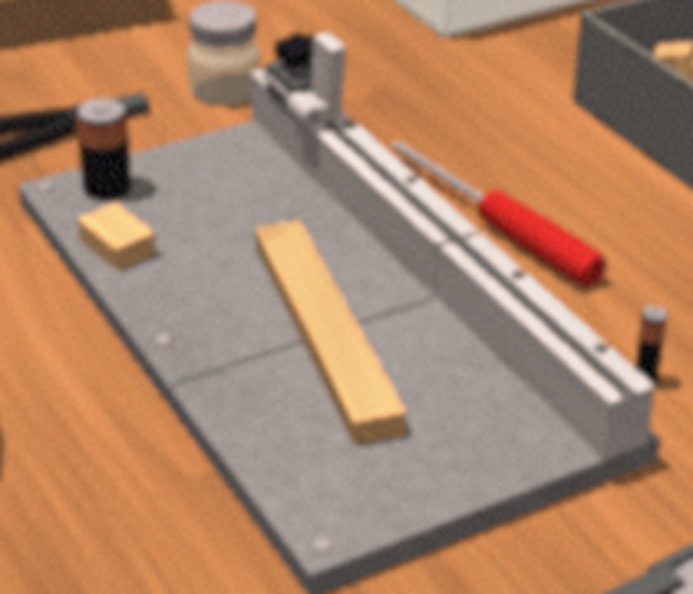

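The crops show these features (crop pixels):
- **Top crop, panel:** front corners at (43,395) and (746,398); kerf at x≈464.
- **Top crop, fence:** top near edge from (43,88) to (753,92).
- **Top crop, batten:** corners (311,167), (300,215), (627,285), (637,235).
- **Top crop, arm:** top at (158–202, 22–45), hinge block down to (208,95).
- **Side crop:** arm top at (315–345, 35–48).

```bash
python3 - <<'E'
from h import *
t=cam("top"); s=cam("side")
T=lambda u,v:(200+(u+.5)/3.4-.5,165+(v+.5)/3.4-.5)
S=lambda u,v:(235+(u+.5)/3.3-.5,180+(v+.5)/3.3-.5)
def w(n,u,v,z): print(n,onz(t,*T(u,v),z).round(4)[:2])
FL=onz(t,*T(43,395),.018);FR=onz(t,*T(746,398),.018)
print("front",FL,FR,np.linalg.norm(FL-FR))
w("fenceL",43,88,.058);w("fenceR",753,92,.058);w("fenceRback",753,42,.058);w("fenceLback",43,35,.058)
w("kerf top",464,92,.058); w("kerf front",463,397,.018)
for p in((311,167),(300,215),(627,285),(637,235)): w("bat",*p,.036)
for p in((158,22),(202,22),(202,45)): w("armtop",*p,.118)
w("hinge blk R near",208,95,.07); w("knob",121,46,.1)
def tri(a,b):
    (o1,r1),(o2,r2)=ray(t,*T(*a)),ray(s,*S(*b))
    k=np.linalg.lstsq(np.c_[r1,-r2],o2-o1,rcond=None)[0]
    p,q=o1+k[0]*r1,o2+k[1]*r2; return ((p+q)/2).round(4),np.linalg.norm(p-q).round(4)
print("bat LL",tri((300,215),(257,232)),"LR",tri((311,167),(298,222)),"RN",tri((627,285),(355,425)),"RF",tri((637,235),(405,408)))
print("fence R near",tri((753,92),(613,400)),"far",tri((753,42),(653,380)), "armtop R far",tri((202,22),(343,42)))
E
```

```text
front [0.37740371 0.24602739 0.018     ] [ 0.38235791 -0.17311722  0.018     ] 0.41917388436398706
fenceL [0.5552 0.2468]
fenceR [ 0.5602 -0.1719]
fenceRback [ 0.5905 -0.1722]
fenceLback [0.5872 0.2481]
kerf top [ 0.5572 -0.0011]
kerf front [ 0.3802 -0.004 ]
bat [0.5147 0.0889]
bat [0.4856 0.0948]
bat [ 0.4469 -0.0999]
bat [ 0.477  -0.1058]
armtop [0.581  0.1735]
armtop [0.5814 0.1487]
armtop [0.5682 0.1484]
hinge blk R near [0.5501 0.1485]
knob [0.5711 0.1962]
bat LL (array([0.4857, 0.0949, 0.0346]), np.float64(0.0002)) LR (array([0.5135, 0.0893, 0.0371]), np.float64(0.0023)) RN (array([ 0.4472, -0.1001,  0.0352]), np.float64(0.0005)) RF (array([ 0.4761, -0.1053,  0.0398]), np.float64(0.0007))
fence R near (array([ 0.5608, -0.1721,  0.0607]), np.float64(0.0026)) far (array([ 0.589 , -0.1712,  0.0632]), np.float64(0.0003)) armtop R far (array([0.5788, 0.1488, 0.123 ]), np.float64(0.0028))
```

The measurements fit together: board yaw ≈ +0.012 rad, fence face at x ≈ 0.5585, stop face at y ≈ 0.1487, and the raised arm's back face at x ≈ 0.581. Now I'll move behind the stop arm with the fingers closed.

Emit:
jog_arm --rows "-4 -2.6 0 0 0 0 1;-4 -2.6 0 0 0 0 1;-4 -2.6 0 0 0 0 1;-4 -2.6 0 0 0 0 1;-4 -2.6 0 0 0 0 1" --force 20

```text
time: 0.92
position: [0.3197, 0.4558, 0.2227]
tool_rot: [0.379, 3.118, 0.001]
ft_force: [0.3, 0.6, 0.6]
grip_width: 0.513
grip_force: 0.0
```

Emit:
jog_arm --rows "-4 -2.6 0 0 0 0 1;-4 -2.6 0 0 0 0 1;-4 -2.6 0 0 0 0 1;-4 -2.6 0 0 0 0 1;-4 -2.6 0 0 0 0 1"

```text
time: 1.55
position: [0.4827, 0.2817, 0.2228]
tool_rot: [0.378, 3.118, 0.001]
ft_force: [0.4, -0.1, 0.2]
grip_width: 0.013
grip_force: 0.0
```

Emit:
jog_arm --rows "0 0 0 0 0 -0.127 1;0 0 0 0 0 -0.127 1;0 0 0 0 0 0 1"

```text
time: 1.92
position: [0.4818, 0.2828, 0.2226]
tool_rot: [0.017, -3.142, -0.0]
ft_force: [0.0, 0.7, -0.2]
grip_width: 0.007
grip_force: 0.0
```

Emit:
jog_arm --rows "-3.3 -3.4 0 0 0 0 1;-3.3 -3.4 0 0 0 0 1;-3.3 -3.4 0 0 0 0 1;-3.2 -3.1 0 0 0 0 1;0 0 0 0 0 0 1"

```text
time: 2.55
position: [0.6164, 0.1468, 0.2223]
tool_rot: [-0.005, 3.141, -0.005]
ft_force: [0.5, -0.3, 0.7]
grip_width: 0.006
grip_force: 0.0
```

Emit:
jog_arm --rows "0 0 4 0 0 0 1;0 0 4 0 0 0 1;0 0 3.8 0 0 0 1;0 0 0 0 0 0 1"

```text
time: 3.05
position: [0.6112, 0.1522, 0.1014]
tool_rot: [0.019, -3.135, 0.002]
ft_force: [0.0, 0.3, 0.7]
grip_width: 0.007
grip_force: 0.0
```

Clear behind the arm. Next I'll pull towards the robot in small steps.

Emit:
jog_arm --rows "1.5 0 0 0 0 0 1;1.5 0 0 0 0 0 1;1.5 0 0 0 0 0 1;1.5 0 0 0 0 0 1;1.5 0 0 0 0 0 1"

```text
time: 3.68
position: [0.5381, 0.1506, 0.1047]
tool_rot: [0.019, -3.141, -0.0]
ft_force: [-0.4, 0.0, -0.3]
grip_width: 0.006
grip_force: 0.0
```

Emit:
jog_arm --rows "0 0 -3 0 0 0 1;0 0 -3 0 0 0 1;0 0 0 0 0 0 1;0 0 0 0 0 0 1"

```text
time: 4.18
position: [0.5385, 0.1505, 0.1639]
tool_rot: [0.019, -3.14, 0.0]
ft_force: [-0.2, 0.4, -0.6]
grip_width: 0.006
grip_force: 0.0
```

```bash
python3 - <<'E'
from h import *
s=cam("side")
cv2.imwrite("pics/sc1.png",cv2.resize(s["img"][160:360,235:445],None,fx=2.8,fy=2.8,interpolation=cv2.INTER_CUBIC))
E
```

```text
(no output)
```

View pics/sc1.png

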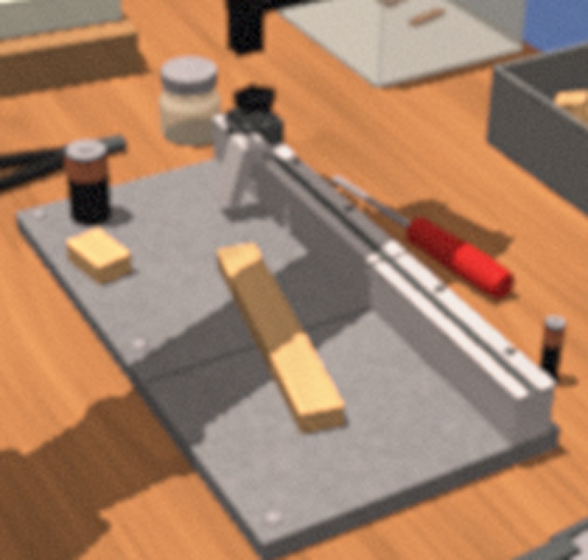

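The arm looks swung down (crop 235,175). I'll recheck it later. Now I'll open the gripper and go in front of the batten as a two-finger pusher.

Emit:
jog_arm --rows "2.8 -3.9 0 0 0 0 -1;2.8 -3.9 0 0 0 0 -1;2.8 -3.9 0 0 0 0 -1;2.8 -3.9 0 0 0 0 -1;0 0 0 0 0 0 -1"

```text
time: 4.85
position: [0.4269, -0.0095, 0.1634]
tool_rot: [0.011, -3.139, -0.001]
ft_force: [1.0, 0.8, -0.2]
grip_width: 0.491
grip_force: 0.0
```

Emit:
jog_arm --rows "0 0 0 0 0 0 -1;0 0 0 0 0 0 -1"

```text
time: 5.1
position: [0.4296, -0.0058, 0.1642]
tool_rot: [0.022, -3.141, 0.001]
ft_force: [0.3, 0.2, -0.6]
grip_width: 0.717
grip_force: 0.0
```

```bash
python3 - <<'E'
from h import *
s=cam("side")
cv2.imwrite("pics/sc2.png",cv2.resize(s["img"][180:280,290:360],None,fx=5.5,fy=5.5,interpolation=cv2.INTER_CUBIC))
# expected outline of lowered arm
c,sn=np.cos(.0115),np.sin(.0115); B=np.array([.4995,.038])
W=lambda x,y,z:[B[0]+c*x-sn*y,B[1]+sn*x+c*y,z]
for x in(36,48):
    for z in(.022,.076):
        p=proj(s,W(x/1000,.111,z)); print(x,z,((p-[290,180])*5.5).round())
E
```

```text
36 0.022 [172. 314.]
36 0.076 [170. 198.]
48 0.022 [198. 306.]
48 0.076 [197. 191.]
```

View pics/sc2.png

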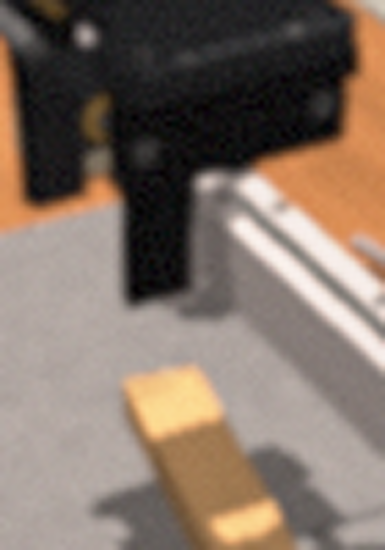

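The arm's edges are now vertical, at (195–230, 180–300), as expected for fully down. Next I'll lower the fingers and push to the fence.

Emit:
jog_arm --rows "0 0 4.6 0 0 0 -1;0 0 4.6 0 0 0 -1;0 0 4.6 0 0 0 -1;0 0 0 0 0 0 -1"

```text
time: 5.65
position: [0.4262, -0.0068, 0.0237]
tool_rot: [0.021, -3.134, 0.004]
ft_force: [-0.4, -0.6, 0.6]
grip_width: 0.994
grip_force: 0.0
```

Emit:
jog_arm --rows "-1 0 0 0 0 0 -1;-1 0 0 0 0 0 -1;-1 0 0 0 0 0 -1;-1 0 0 0 0 0 -1;-1 0 0 0 0 0 -1"

```text
time: 6.28
position: [0.48, -0.0061, 0.0268]
tool_rot: [-0.019, 3.141, 0.0]
ft_force: [-0.8, 0.5, 1.4]
grip_width: 0.998
grip_force: 0.6
```

Emit:
jog_arm --rows "-0.8 0 0 0 0 0 -1;-0.8 0 0 0 0 0 -1;-0.6 0 0 0 0 0 -1;-0.5 0 0 0 0 0 -1;0 0 0 0 0 0 -1"

```text
time: 6.9
position: [0.5068, -0.0058, 0.0266]
tool_rot: [-0.019, 3.141, -0.0]
ft_force: [-1.2, -0.3, 0.1]
grip_width: 1.002
grip_force: 0.0
```

Emit:
jog_arm --rows "-0.4 0 0 0 0 0 -1;-0.4 0 0 0 0 0 -1;-0.2 0 0 0 0 0 -1;0 0 0 0 0 0 -1"

```text
time: 7.4
position: [0.5166, -0.0057, 0.0266]
tool_rot: [-0.019, 3.141, 0.0]
ft_force: [-1.0, -0.7, -0.9]
grip_width: 1.0
grip_force: 0.0
```

Emit:
jog_arm --rows "-0.1 0 0 0 0 0 -1;-0.1 0 0 0 0 0 -1;0 0 0 0 0 0 -1"

```text
time: 7.78
position: [0.5171, -0.0057, 0.0264]
tool_rot: [0.018, -3.139, -0.001]
ft_force: [-5.5, 0.0, 3.5]
grip_width: 1.0
grip_force: 2.7
```

Emit:
jog_arm --rows "-0.1 0 0 0 0 0 -1;0 0 0 0 0 0 -1"

```text
time: 8.02
position: [0.5172, -0.0057, 0.0262]
tool_rot: [0.018, -3.137, -0.001]
ft_force: [-7.6, 0.6, 5.9]
grip_width: 0.999
grip_force: 3.7
```

The batten is flush on the fence, with the force rising at TCP x = 0.517. Now I'll retreat, close the fingers and go to the right end.

Emit:
jog_arm --rows "0.7 0 0 0 0 0 -1;1 0 0 0 0 0 -1;0 0 -4 0 0 0 1;0 0 -4 0 0 0 1"

```text
time: 8.52
position: [0.5017, -0.0059, 0.1072]
tool_rot: [-0.019, 3.142, -0.0]
ft_force: [0.5, -0.6, 0.1]
grip_width: 0.855
grip_force: 0.0
```

Emit:
jog_arm --rows "-1.4 -3.7 0 0 0 0 1;-1.4 -3.7 0 0 0 0 1;-1.4 -3.7 0 0 0 0 1;0 -3.8 0 0 0 0 1;0 0 0 0 0 0 1"

```text
time: 9.15
position: [0.5454, -0.1587, 0.1068]
tool_rot: [-0.01, 3.141, -0.004]
ft_force: [-0.0, 0.9, -0.1]
grip_width: 0.287
grip_force: 0.0
```

```bash
python3 - <<'E'
from h import *
print(ctrl.get_state()["position"])
t=cam("top")
cv2.imwrite("pics/tc2.png",cv2.resize(t["img"][165:295,200:430],None,fx=3.4,fy=3.4,interpolation=cv2.INTER_CUBIC))
E
```

```text
[ 0.54541113 -0.15866988  0.10676342]
```

View pics/tc2.png

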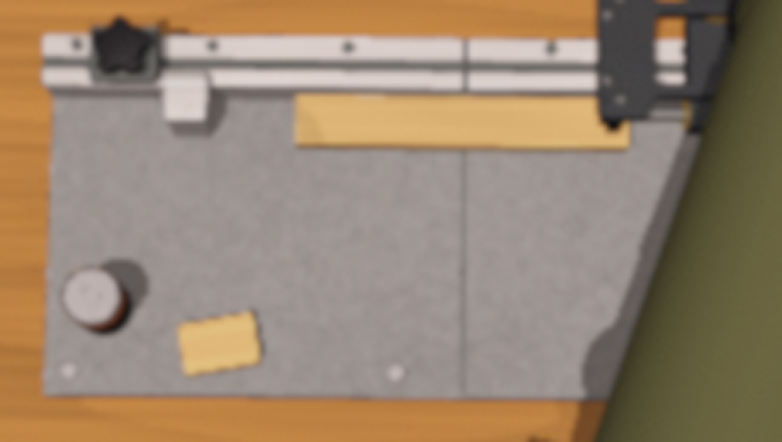

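The arm is down with its working face at crop x≈210. The batten lies along the fence from crop x 296 to 629, so its right end is at y ≈ -0.101 and about 51 mm of travel is left. Lowering beyond the right end.

Emit:
jog_arm --rows "0 0 4 0 0 0 1;0 0 4 0 0 0 1;0 0 0 0 0 0 1;0 0 0 0 0 0 1"

```text
time: 9.7
position: [0.5471, -0.1538, 0.0279]
tool_rot: [-0.021, 3.14, 0.0]
ft_force: [0.1, 0.1, 0.3]
grip_width: 0.005
grip_force: 0.0
```

Emit:
jog_arm --rows "0.4 1 0 0 0 0 1;0 1.5 0 0 0 0 1;0 1 0 0 0 0 1;0 1 0 0 0 0 1;0 1 0 0 0 0 1"

```text
time: 10.32
position: [0.5417, -0.0991, 0.0268]
tool_rot: [-0.019, 3.141, -0.001]
ft_force: [0.5, -1.6, 0.6]
grip_width: 0.007
grip_force: 0.5
```

Emit:
jog_arm --rows "0 0.8 0 0 0 0 1;0 0.8 0 0 0 0 1;0 0.5 0 0 0 0 1;0 0 0 0 0 0 1"

```text
time: 10.82
position: [0.5411, -0.0777, 0.0264]
tool_rot: [0.02, -3.141, -0.001]
ft_force: [-0.1, 0.3, -0.1]
grip_width: 0.007
grip_force: 0.0
```

Emit:
jog_arm --rows "0 0.3 0 0 0 0 1;0 0.2 0 0 0 0 1;0 0.1 0 0 0 0 1;0 0 0 0 0 0 1"

```text
time: 11.32
position: [0.5411, -0.0723, 0.0265]
tool_rot: [0.019, -3.142, -0.0]
ft_force: [0.1, 0.7, 0.4]
grip_width: 0.006
grip_force: 0.0
```

Emit:
jog_arm --rows "0 0.2 0 0 0 0 1;0 0.2 0 0 0 0 1;0 0 0 0 0 0 1"

```text
time: 11.7
position: [0.5411, -0.0681, 0.0266]
tool_rot: [-0.02, 3.141, 0.0]
ft_force: [-0.4, -0.7, 0.7]
grip_width: 0.004
grip_force: 0.0
```

Emit:
jog_arm --rows "0 0.1 0 0 0 0 1;0 0.1 0 0 0 0 1;0 0 0 0 0 0 1"

```text
time: 12.08
position: [0.5411, -0.0663, 0.0266]
tool_rot: [-0.019, 3.141, 0.0]
ft_force: [-0.8, -0.5, -0.2]
grip_width: 0.003
grip_force: 0.1
```

Emit:
jog_arm --rows "0 0.1 0 0 0 0 1;0 0 0 0 0 0 1"

```text
time: 12.32
position: [0.5411, -0.0653, 0.0266]
tool_rot: [-0.019, 3.141, 0.0]
ft_force: [0.5, -0.8, 0.4]
grip_width: 0.006
grip_force: 0.2
```

No contact with the stop yet, so I'll go on in 1 mm steps.

Emit:
jog_arm --rows "0 0.1 0 0 0 0 1;0 0 0 0 0 0 1"

```text
time: 12.58
position: [0.5411, -0.0643, 0.0266]
tool_rot: [-0.019, 3.141, 0.0]
ft_force: [-0.7, 0.3, 0.8]
grip_width: 0.008
grip_force: 0.2
```

Emit:
jog_arm --rows "0 0.1 0 0 0 0 1;0 0 0 0 0 0 1"

```text
time: 12.82
position: [0.541, -0.0633, 0.0266]
tool_rot: [-0.019, 3.141, 0.0]
ft_force: [0.5, 0.1, 1.0]
grip_width: 0.004
grip_force: 0.2
```

```bash
python3 - <<'E'
from h import *
t=cam("top"); s=cam("side")
a=cv2.resize(t["img"][172:218,205:325],None,fx=5,fy=5,interpolation=cv2.INTER_CUBIC)
b=cv2.resize(s["img"][190:270,290:410],None,fx=5,fy=4,interpolation=cv2.INTER_CUBIC)
cv2.imwrite("pics/c3.png",np.vstack([a,b]))
E
```

```text
(no output)
```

View pics/c3.png

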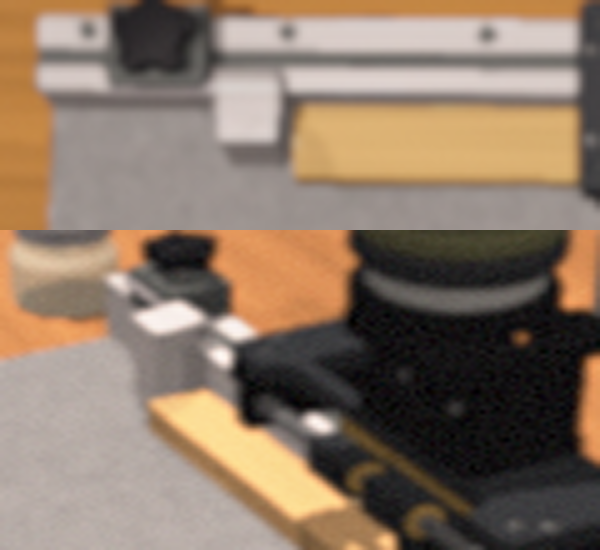

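The batten's left end (crop 295) is still about 5 mm short of the stop face (281, higher up). I'll keep going.

Emit:
jog_arm --rows "0 0.1 0 0 0 0 1;0 0.1 0 0 0 0 1;0 0 0 0 0 0 1"

```text
time: 13.3
position: [0.541, -0.0612, 0.0266]
tool_rot: [-0.02, 3.141, 0.0]
ft_force: [0.5, -0.4, 0.5]
grip_width: 0.007
grip_force: 0.2
```

Emit:
jog_arm --rows "0 0.1 0 0 0 0 1;0 0 0 0 0 0 1"

```text
time: 13.55
position: [0.541, -0.0603, 0.0266]
tool_rot: [-0.019, 3.141, 0.0]
ft_force: [0.9, -0.9, 0.5]
grip_width: 0.006
grip_force: 0.2
```

Emit:
jog_arm --rows "0 0.1 0 0 0 0 1;0 0 0 0 0 0 1"

```text
time: 13.8
position: [0.541, -0.0597, 0.0266]
tool_rot: [-0.019, 3.141, -0.001]
ft_force: [0.3, -1.5, 0.0]
grip_width: 0.004
grip_force: 0.8
```

Emit:
jog_arm --rows "0 0.1 0 0 0 0 1;0 0 0 0 0 0 1"

```text
time: 14.05
position: [0.5409, -0.0596, 0.0266]
tool_rot: [-0.018, 3.141, -0.002]
ft_force: [0.2, -4.5, -0.4]
grip_width: 0.006
grip_force: 2.5
```

Butted: the force rose to 4.5 N and the motion stopped. I'll retreat and press it once more square against the fence with both fingers.

Emit:
jog_arm --rows "0 -1 0 0 0 0 1;0 -1 0 0 0 0 1;0 0 -4 0 0 0 1;0 0 -4 0 0 0 -1;1.5 4 0 0 0 0 -1"

```text
time: 14.68
position: [0.5289, -0.0419, 0.1103]
tool_rot: [-0.009, 3.134, -0.001]
ft_force: [0.2, 0.6, -1.4]
grip_width: 0.151
grip_force: 0.0
```

Emit:
jog_arm --rows "1.5 4 0 0 0 0 -1;1.5 4.4 0 0 0 0 -1;0 0 0 0 0 0 -1;0 0 0 0 0 0 -1;0 0 0 0 0 0 -1"

```text
time: 15.3
position: [0.4951, 0.0436, 0.1066]
tool_rot: [-0.015, 3.141, -0.0]
ft_force: [1.1, -1.0, 0.5]
grip_width: 0.716
grip_force: 0.0
```

Emit:
jog_arm --rows "0 0 4 0 0 0 -1;0 0 4 0 0 0 -1;0 0 0 0 0 0 -1"

```text
time: 15.68
position: [0.4921, 0.0433, 0.0241]
tool_rot: [0.016, -3.135, 0.004]
ft_force: [-1.0, -0.2, 0.1]
grip_width: 0.981
grip_force: 0.0
```

Emit:
jog_arm --rows "-0.8 0 0 0 0 0 -1;-0.6 0 0 0 0 0 -1;-0.4 0 0 0 0 0 -1;-0.2 0 0 0 0 0 -1;0 0 0 0 0 0 -1"

```text
time: 16.3
position: [0.5149, 0.0454, 0.0268]
tool_rot: [-0.019, 3.141, 0.0]
ft_force: [-0.7, -0.6, -0.3]
grip_width: 1.0
grip_force: 0.0
```

Emit:
jog_arm --rows "-0.1 0 0 0 0 0 -1;-0.1 0 0 0 0 0 -1;0 0 0 0 0 0 -1"

```text
time: 16.68
position: [0.5164, 0.0454, 0.0265]
tool_rot: [0.019, -3.141, -0.0]
ft_force: [-1.4, 0.4, 1.1]
grip_width: 0.997
grip_force: 0.4
```

Emit:
jog_arm --rows "-0.1 0 0 0 0 0 -1;0 0 0 0 0 0 -1;0 0 0 0 0 0 -1"

```text
time: 17.05
position: [0.5166, 0.0454, 0.0264]
tool_rot: [0.019, -3.139, -0.0]
ft_force: [-5.6, 0.2, 3.5]
grip_width: 0.995
grip_force: 2.6
```

Emit:
jog_arm --rows "0.5 0 0 0 0 0 -1;1.5 0 0 0 0 0 -1;0 0 -4 0 0 0 -1;0 0 -4 0 0 0 -1;4 0 -3 0 0 0 -1"

```text
time: 17.68
position: [0.4593, 0.0445, 0.1386]
tool_rot: [-0.018, 3.137, -0.001]
ft_force: [-0.1, 0.6, 1.3]
grip_width: 1.003
grip_force: 0.0
```

Emit:
jog_arm --rows "0 -5 0 0 0 0 -1;0 -5 0 0 0 0 -1;0 -5 0 0 0 0 -1;0 -5 0 0 0 0 -1;0 0 0 0 0 0 -1"

```text
time: 18.3
position: [0.459, -0.1597, 0.1367]
tool_rot: [-0.007, 3.14, -0.002]
ft_force: [1.0, 0.9, -0.2]
grip_width: 1.001
grip_force: 0.0
```

```bash
python3 - <<'E'
from h import *
t=cam("top"); s=cam("side")
a=cv2.resize(t["img"][172:218,205:365],None,fx=5,fy=5,interpolation=cv2.INTER_CUBIC)
b=cv2.resize(s["img"][190:280,270:430],None,fx=5,fy=4,interpolation=cv2.INTER_CUBIC)
cv2.imwrite("pics/c4.png",np.vstack([a,b]))
for n in range(2): pass
h=cv2.cvtColor(t["img"],cv2.COLOR_BGR2HSV)
print("stop face px expected at z=.036,x=.544:",proj(t,[.543,.1487,.036]))
E
```

```text
stop face px expected at z=.036,x=.544: [262.05714764 199.59695948]
```

View pics/c4.png

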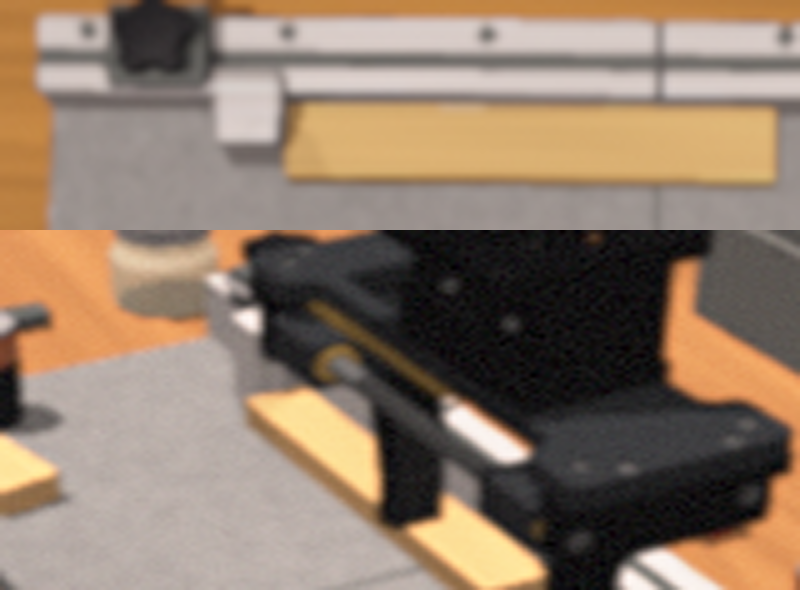

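The batten is flush along the fence. Its left end (crop x 285, image column 262) is right where the stop face projects (262.1). The travel adds up too, so I'm handing in.

```bash
python3 -c "
from bench import ticket; print(ticket.close_job())"
```

```text
the job is handed in; nothing more can be done
None
```

I swung the flip stop down, pressed the batten flat against the fence and butted its end against the stop, then handed the job in at about 18 s; no verdict came back, but the last pictures and contact forces agree with success.

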